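# Turn the recipe leaf in the dough kitchen

## Task

A recipe flip book lies open on the bench with its green leaf half turned, and a blue plastic ring cutter is standing on the bare page where the leaf must land. First push the ring cutter off the book so that it stands upright on the bench, sliding it and never lifting it; then push the green leaf over its spine with the fingers until it lies flat on that page. Grasp nothing, tip nothing over, and leave everything else where it is.

Things in the scene. Friction and masses are not known exactly. Their poses are not given: they have to be found in the camera images.
- book: recipe flip book, fixed: blue board 220 (its x) x 330 (y) mm with two white page faces, page top 8 mm above the bench. Origin: underside of its centre, under the spine. The hinge line runs along its x axis 10.5 mm above the bench; black barrels on it stand 16.5 mm high at x = -85 and +85 mm. +y is the side the leaf comes from, -y the bare page it must land on; z up
- leaf (a joint): angle of the green leaf about the spine, rad: 0 = flat on the book's +y page, 1.57 = upright, 3.14 = flat on the -y page (its stop). Leaf: rigid, 200 mm along the spine, 158 mm from spine to free edge, 4 mm thick, 120 g. Stiff hinge: the leaf stays at any angle where it is left; about 0.16 N m plus its weight moves it (a few newtons near the edge)
- leaf_tab (a point): outer end of the yellow tab (50 mm wide) in the middle of the leaf's free edge: 170 mm from the spine line, at book x = 0, middle of the leaf's thickness
- cutter_center (a point): centre, half-way up, of the loose blue plastic ring cutter: open ring, 70 mm outside diameter, 4 mm wall, 45 mm tall, about 60 g, standing on the bare page at the start (centre 30.5 mm above the bench; 22.5 mm once it stands on the bench). z is the ring's axis
- shaker: aluminium flour shaker jar, 56 mm diameter, 110 mm tall, upright near the far edge of the book; bystander; origin at the centre of its underside
- spice: amber jar with a red cap, 48 mm diameter, 80 mm tall, upright near the far edge of the book; bystander; origin at the centre of its underside
- brush: pastry brush 170 mm long lying on the bench on the robot's side of the book; bystander; origin at the centre of its underside
- bowl: white plastic mixing bowl, 180 mm across, 80 mm tall, on the right; bystander; origin at the centre of its underside
- rolling_pin: wooden rolling pin 270 mm long, 48 mm diameter, lying on the bench on the right; bystander; origin at the centre of its underside
- cutter: the same ring cutter; origin at the centre of its underside
Not all that is in view belongs to the job. Of the things shaped like the cutter, the blue one is meant.

How it is judged:
By the outcome, as a careful person would: the job done as asked, in the order asked, and still so for the second after the job is handed in, with the robot touching nothing.
It also fails if it takes over 64 s, if anything falls off the work surface, if the arm or the gripper's body presses on something with over 40 N, if the wrist force passes 120 N, or if a joint passes its speed limit or range.

## Robot

A 6-joint arm with a two-finger parallel gripper is mounted at the origin on the work surface. World frame = base frame: x ahead of the robot, y to its left, z up, the work surface at z = 0. Lengths are in mm, angles in rad, forces in N, time in s.
With the tool pointing down it reaches from about 300 to 775 mm from the base axis. Payload 14.6 kg.
Tool frame: the origin (TCP) lies on the front face of the gripper's body, between the roots of the fingers; the fingertips stand 97 mm ahead of it and the grasp point (between the pads) lies 78 mm ahead of it; z points along the fingers, y is the line along which they close (so a half turn about z gives the same grasp; the last joint's range is limited). The gripper opens to 94 mm and grips with 3 to 60 N. Pads are 16 mm wide; open, the fingers measure 119 mm over their backs; the gripper's body (75 mm by 177 mm) begins 78 mm behind the grasp point.
Start: joints at [-1.171, 0.3, 1.521, -0, 1.321, -0.067], TCP at [247.509, -491.151, 302.646] pointing down, gripper open.
Joint ranges: [-3.03, 3.03], [-0.79, 2.21], [0.23, 2.52], [-1.04, 4.18], [0, 3.07], [-2.55, 2.55]. Speed limits (rad/s): [2.22, 2.22, 2.57, 3.14, 3.14, 3.14].

## Interface

Orientations are given as [roll, pitch, yaw] about the fixed x, y, z axes, in that order (R = Rz(yaw) Ry(pitch) Rx(roll)).
In Python, from cell import * gives the robot as it stands.
- The arm moves only by the tool carry_out, never from a script. Its arguments are lists of equal length, an entry for each row: "slide": the shift along the world's x, y, z scaled (see below), a list of three; "dr": the turn, a rotation vector about the world's x, y, z scaled (see below), a list of three; "gripper": the opening in per cent of the stroke, from 0 (shut) to 100 (fully open). A call has 1 to 10 rows; each row is the pose to reach, as a shift and turn from the pose commanded when the call began, turning the shorter way round; what a row does not reach only later rows make up. The controller multiplies each number of a shift by 0.25 m and each number of a turn by 360 degrees. A row lasts 1/12 s, in which the tool goes at most 41.7 mm and 7.16 degrees, less where a joint would pass 70% of its speed; a pose out of reach is approached as far as the arm can. A call with a number of a shift or a turn outside -1 to 1 is refused whole. A call with a gripper value outside its range is refused whole. The fingers move at their own pace and stop on an object; "newtons" is the grip in N (left out, the last holds). Time passes only in rows, so rows that repeat a pose let the fingers close. It gives the time, the measured TCP pose, the force, the opening and the grip force at its end, in the units of the state.
- read_state(): the state, without advancing time (a new reading comes with each control period).
- camera(name): name is "scene" or "top" or "wrist"; returns the picture (420x560x3 uint8, red, green, blue); there is no depth.
- camera_model(name): a dict with "vfov" (degrees; the focal length in pixels is half the picture's height over the tangent of half this angle, whatever the lens; pixels are square), "cx", "cy" (the principal point, pixels), "k1" (the pictures are not rectified: a ray, as slopes to the right and down, at radius r is drawn at 1 + k1 r^2 times it, then the intrinsics apply), "R" (3x3) and "t" (3): a world point X has camera coordinates R X + t. Camera axes: x right, y down, z forward; pixel columns grow to the right and rows downward; lengths in mm; the calibration is good to about 2 mm. A picture is of the moment at which its call begins: read the wrist's pose just before it. camera_model takes no time and is no camera call; for the wrist camera it gives the pose at the moment of the call.
- sign_off(): hands the job in; it is judged then, once.
The state is a dict: "clock": time; "joints": joint angles; "qd": joint speeds; "effort": joint torques, N m; "eef_pos": TCP position; "eef_rot": TCP orientation; "wrist_force": force on the tool from outside, world axes, zero at the start; "moment": the same for the moment, N m; "finger_gap": finger opening in mm; "finger_force": force on a finger pad.
Only numpy, scipy, OpenCV 4.12 (cv2) and the standard library are available. Lean on these libraries where they do the work, as an engineer would, in place of code of your own. Each camera call takes 0.05 s, during which the arm holds its last target. There are 200 camera calls.

## Working session

There is one attempt and no reset: what is moved stays moved. The work goes in short steps, Python scripts to look and compute and a tool call to move; the robot and the scene stay as the last step left them, time stands still between calls to the robot, and variables do not carry over. Pictures are saved under pics/ and viewed, at most 10 in all, crops included, and the job is handed in when it is done.

Besides the shell and the picture viewer there is one more tool, called as name(argument=value, ...) on one line, values as JSON. carry_out: Moves the arm, as the interface text tells. Its arguments: {"type":"object","properties":{"slide":{"type":"array","items":{"type":"array","items":{"type":"number","minimum":-1,"maximum":1}}},"dr":{"type":"array","items":{"type":"array","items":{"type":"number","minimum":-1,"maximum":1}}},"gripper":{"type":"array","items":{"type":"number"}},"newtons":{"type":"number"}},"required":["slide","dr","gripper"]}

```bash
mkdir -p pics; python3 - <<'E'
from cell import *
import cv2,numpy as np
a=camera("scene");b=camera("top")
cv2.imwrite("pics/s0.png",a[...,::-1]);cv2.imwrite("pics/t0.png",b[...,::-1])
for n in("scene","top"):
    m=camera_model(n);print(n,m)
print(read_state())
E
```

```text
scene {'vfov': 47.28848437674028, 'cx': 273.7258762656043, 'cy': 222.1357676853606, 'k1': -0.10075459966506607, 'R': array([[ 0.43288275,  0.90124746, -0.01911913],
       [ 0.47007528, -0.24377999, -0.84829272],
       [-0.76918252,  0.35822386, -0.52918231]]), 't': array([-168.19377946, -245.44279606, 1848.54713347])}
top {'vfov': 46.2362009987931, 'cx': 272.1152809144134, 'cy': 206.31780879575328, 'k1': -0.0714497570437178, 'R': array([[-8.24089176e-03, -9.99965663e-01,  8.72231463e-04],
       [-9.97687730e-01,  8.16326516e-03, -6.74726166e-02],
       [ 6.74631796e-02, -1.42624916e-03, -9.97720745e-01]]), 't': array([ -62.5029531 ,  554.88205128, 1234.16499952])}
{'clock': 0.1, 'joints': array([-1.17059473e+00,  3.00418572e-01,  1.52151414e+00, -2.68689724e-05,
        1.32069175e+00, -6.65929409e-02]), 'qd': array([-0.00014257, -0.00111912, -0.00118262,  0.00047402, -0.00126525,
       -0.0001396 ]), 'effort': array([ 1.06558808e-03, -5.32644188e+01, -3.53282046e+01,  7.09141418e-02,
        2.34588864e-02, -7.55805445e-05]), 'eef_pos': array([ 247.45954118, -491.03808844,  302.14340451]), 'eef_rot': array([-3.14056140e+00, -4.26921152e-05,  4.66801184e-01]), 'wrist_force': array([-0.06785849,  0.37508116,  0.03976354]), 'moment': array([ 0.03086172, -0.01973912, -0.02779457]), 'finger_force': 0.0, 'finger_gap': 94.32179899620418}
```

View pics/s0.png

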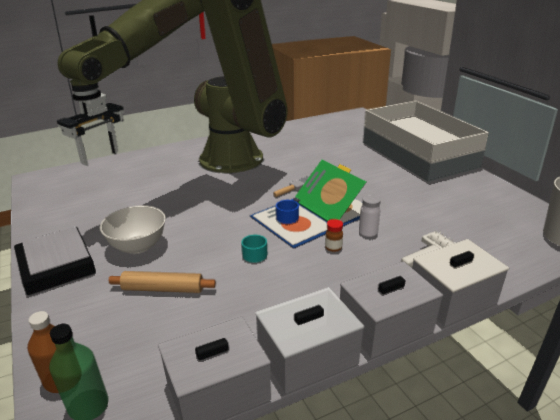

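View pics/t0.png

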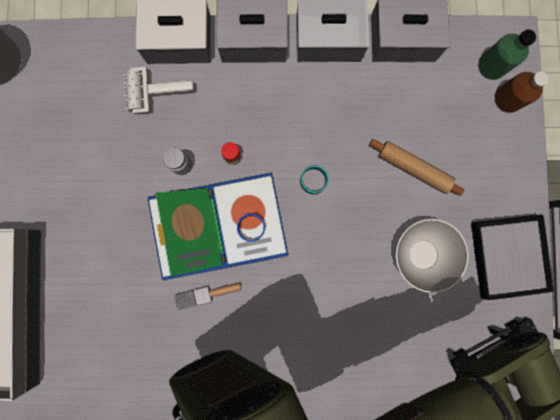

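The scene picture shows the blue ring on the white page at (287,212) and the leaf half up on the left. In the top picture the blue ring is at (251,227), the spine runs near (214,188)–(226,266), the teal ring is a decoy at (314,180), the tab is at (161,234), and the bowl and rolling pin are well to the right.

```bash
cat > h.py <<'E'
from cell import *
import cv2,numpy as np
def K(m):
    f=210/np.tan(np.radians(m["vfov"]/2)); return np.array([[f,0,m["cx"]],[0,f,m["cy"]],[0,0,1]])
def ray(m,p):
    f=K(m)[0,0]; d=(np.array(p,float)-[m["cx"],m["cy"]])/f; u=d.copy()
    for _ in range(20): u=d/(1+m["k1"]*(u@u))
    R=np.array(m["R"]);return -R.T@m["t"], R.T@np.array([u[0],u[1],1])
def plane(m,p,z):
    o,v=ray(m,p); return o+v*(z-o[2])/v[2]
def proj(m,X):
    c=np.array(m["R"])@X+m["t"];u=c[:2]/c[2];u=u*(1+m["k1"]*(u@u));return u*K(m)[0,0]+[m["cx"],m["cy"]]
def tri(ms,ps):
    A=0;b=0
    for m,p in zip(ms,ps):
        o,v=ray(m,p);v/=np.linalg.norm(v);P=np.eye(3)-np.outer(v,v);A=A+P;b=b+P@o
    return np.linalg.solve(A,b)
def cent(img,lo,hi,box):
    h=cv2.cvtColor(img,cv2.COLOR_RGB2HSV);k=cv2.inRange(h,lo,hi)
    z=np.zeros_like(k);x0,y0,x1,y1=box;z[y0:y1,x0:x1]=k[y0:y1,x0:x1];return z
E
python3 - <<'E'
from h import *
a=cv2.imread("pics/s0.png")[...,::-1].copy();b=cv2.imread("pics/t0.png")[...,::-1].copy()
S=camera_model("scene");T=camera_model("top")
# board: union of page & blue & green in top view
k=cent(b,(100,100,40),(130,255,255),(140,165,300,285))
cs=cv2.findContours(k,0,2)[0]
pts=np.vstack([c for c in cs if len(c)>5])[:,0]
r=cv2.boxPoints(cv2.minAreaRect(pts.astype(np.float32)))
W=[plane(T,p,6) for p in r]
for p,w in zip(r,W): print("corner",p,w.round(1))
print("edges",[np.linalg.norm(W[i]-W[i-1]).round(1) for i in range(4)])
# ring
k=cent(b,(100,120,40),(130,255,255),(234,205,268,246))
p=cv2.findNonZero(k)[:,0].astype(np.float32);c,rad=cv2.minEnclosingCircle(p);print("ring",c,rad,plane(T,c,45))
# tab
kt=cent(b,(20,120,80),(35,255,255),(145,190,200,280));ks=cent(a,(20,120,80),(35,255,255),(320,150,360,190))
pt=cv2.findNonZero(kt)[:,0];ps=cv2.findNonZero(ks)[:,0]
print("tab",len(pt),len(ps),pt.min(0),pt.max(0),ps.min(0),ps.max(0),tri([T,S],[pt.mean(0),ps.mean(0)]))
# bystanders
for n,p,z in(("spice",(231,152),80),("shaker",(176,160),110),("teal",(314,179),45),("bowl",(433,256),80),("brush",(208,295),8)): print(n,plane(T,p,z).round())
# leaf corners in top view and scene
for im,box in((b,(145,165,300,285)),(a,(280,150,380,230))):
    g=cent(im,(45,100,40),(75,255,255),box);c=max(cv2.findContours(g,0,2)[0],key=cv2.contourArea)
    print("leaf",cv2.approxPolyDP(cv2.convexHull(c),5,True)[:,0].tolist())
E
```

```text
corner [146.06516 196.73233] [582.7 259.    6. ]
corner [271.34656 172.16736] [643.7 -65.8   6. ]
corner [287.62943 255.20996] [ 429.5 -105.7    6. ]
corner [162.34802 279.77493] [369.  215.5   6. ]
edges [np.float64(218.1), np.float64(330.5), np.float64(217.9), np.float64(326.9)]
ring (250.5, 227.38888549804688) 13.83890151977539 [500.49427735 -12.8311799   45.        ]
tab 101 57 [157 224] [178 244] [322 164] [350 189] [484.14948026 194.51674736 115.00756252]
spice [684.  32.  80.]
shaker [661. 161. 110.]
teal [ 620. -173.   45.]
bowl [ 426. -456.   80.]
brush [330.  98.   8.]
leaf [[207, 189], [221, 263], [171, 275], [156, 193]]
leaf [[321, 160], [365, 181], [339, 218], [326, 220], [296, 197]]
```

carry_out(slide=[[0.6, 1, 0], [0.6, 1, 0], [0.6, 1, 0], [0.6, 1, 0], [0.6, 1, 0], [0.6, 1, 0], [0.6, 1, 0], [0.6, 1, 0], [0.6, 1, 0], [0.6, 1, 0]], dr=[[0, 0, 0.205], [0, 0, 0.205], [0, 0, 0.205], [0, 0, 0.205], [0, 0, 0.205], [0, 0, 0.205], [0, 0, 0.205], [0, 0, 0.205], [0, 0, 0.205], [0, 0, 0.205]], gripper=[0, 0, 0, 0, 0, 0, 0, 0, 0, 0])

```text
clock: 0.93
eef_pos: [397.9, -240.3, 302.5]
eef_rot: [-3.141, -0.0, 1.725]
wrist_force: [-1.1, -1.2, 0.3]
finger_gap: 30.8
finger_force: 0.0
```

carry_out(slide=[[0.412, 0.912, 0], [0.412, 0.912, 0], [0.412, 0.912, 0], [0.412, 0.912, 0], [0.412, 0.912, 0], [0.412, 0.912, 0], [0.412, 0.912, 0], [0.412, 0.912, 0], [0.412, 0.912, 0], [0.412, 0.912, 0]], dr=[[0, 0, 0], [0, 0, 0], [0, 0, 0], [0, 0, 0], [0, 0, 0], [0, 0, 0], [0, 0, 0], [0, 0, 0], [0, 0, 0], [0, 0, 0]], gripper=[0, 0, 0, 0, 0, 0, 0, 0, 0, 0])

```text
clock: 1.77
eef_pos: [500.2, -14.1, 302.5]
eef_rot: [-3.141, 0.0, 1.716]
wrist_force: [-0.5, 0.4, -1.1]
finger_gap: 0.1
finger_force: 0.0
```

```bash
python3 - <<'E'
from h import *
s=read_state();print(s["clock"],s["eef_pos"].round(1),s["eef_rot"].round(3),s["finger_gap"])
m=camera_model("wrist");a=camera("wrist");cv2.imwrite("pics/w1.png",a[...,::-1])
c=np.array([500.5,-12.8,53]);print(proj(m,c),proj(m,s["eef_pos"]-[0,0,97]))
E
```

```text
1.7667 [500.2 -14.1 302.5] [-3.141  0.     1.716] 0.13055284997448524
[281.78945775 191.13128533] [281.06308699 250.31870202]
```

View pics/w1.png

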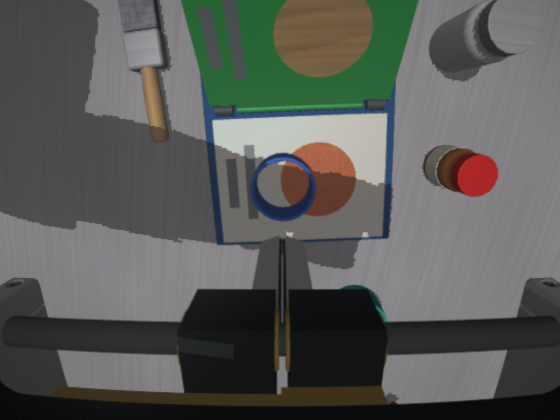

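The wrist view shows the closed fingers and the blue ring top centred at about (283,187), close to the predicted (282,191). I'll descend inside it.

carry_out(slide=[[0, 0, -0.16], [0, 0, -0.3], [0, 0, -0.45], [0, 0, -0.58], [0, 0, -0.68], [0, 0, -0.74], [0, 0, -0.74], [0, 0, -0.74]], dr=[[0, 0, 0.006], [0, 0, 0.006], [0, 0, 0.006], [0, 0, 0.006], [0, 0, 0.006], [0, 0, 0.006], [0, 0, 0.006], [0, 0, 0.006]], gripper=[0, 0, 0, 0, 0, 0, 0, 0])

```text
clock: 2.48
eef_pos: [500.4, -14.0, 117.8]
eef_rot: [-3.141, -0.0, 1.753]
wrist_force: [-0.5, 1.0, -0.4]
finger_gap: 0.5
finger_force: 0.0
```

```bash
python3 - <<'E'
from h import *
s=read_state();print(s["clock"],s["eef_pos"].round(1),s["wrist_force"].round(1))
a=camera("wrist");b=camera("scene")[120:330,180:460]
cv2.imwrite("pics/w2.png",np.hstack([cv2.resize(a,(400,300)),cv2.resize(b,(400,300))])[...,::-1])
E
```

```text
2.4833 [500.4 -14.  117.8] [-0.5  1.  -0.4]
```

View pics/w2.png

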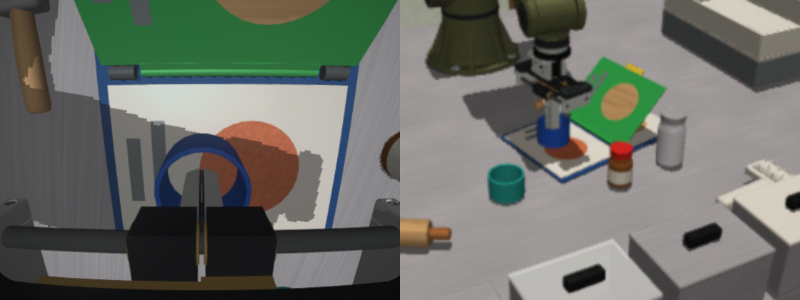

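The fingers are inside the ring and clear of everything. I'll push slowly toward −y.

carry_out(slide=[[0.004, -0.03, 0], [0.008, -0.06, 0], [0.012, -0.09, 0], [0.016, -0.12, 0], [0.02, -0.15, 0], [0.024, -0.18, 0], [0.028, -0.21, 0], [0.032, -0.24, 0], [0.036, -0.27, 0], [0.04, -0.3, 0]], dr=[[0, 0, 0], [0, 0, 0], [0, 0, 0], [0, 0, 0], [0, 0, 0], [0, 0, 0], [0, 0, 0], [0, 0, 0], [0, 0, 0], [0, 0, 0]], gripper=[0, 0, 0, 0, 0, 0, 0, 0, 0, 0])

```text
clock: 3.42
eef_pos: [510.6, -88.9, 117.6]
eef_rot: [-3.141, -0.0, 1.754]
wrist_force: [0.3, 1.4, 0.2]
finger_gap: 0.4
finger_force: 0.2
```

carry_out(slide=[[0.004, -0.03, 0], [0.008, -0.06, 0], [0.012, -0.09, 0], [0.016, -0.12, 0], [0.02, -0.15, 0], [0.024, -0.18, 0], [0.028, -0.21, 0], [0.032, -0.24, 0], [0.036, -0.27, 0], [0.04, -0.3, 0]], dr=[[0, 0, 0], [0, 0, 0], [0, 0, 0], [0, 0, 0], [0, 0, 0], [0, 0, 0], [0, 0, 0], [0, 0, 0], [0, 0, 0], [0, 0, 0]], gripper=[0, 0, 0, 0, 0, 0, 0, 0, 0, 0])

```text
clock: 4.25
eef_pos: [520.6, -163.9, 117.6]
eef_rot: [-3.142, -0.0, 1.755]
wrist_force: [-0.4, 0.4, 0.8]
finger_gap: 0.4
finger_force: 0.3
```

```bash
python3 - <<'E'
from h import *
s=read_state();print(s["clock"],s["eef_pos"].round(1),s["wrist_force"].round(1))
a=camera("wrist");b=camera("scene")[120:330,180:460]
cv2.imwrite("pics/w3.png",np.hstack([cv2.resize(a,(400,300)),cv2.resize(b,(400,300))])[...,::-1])
E
```

```text
4.25 [ 520.6 -163.9  117.6] [-0.4  0.4  0.8]
```

View pics/w3.png

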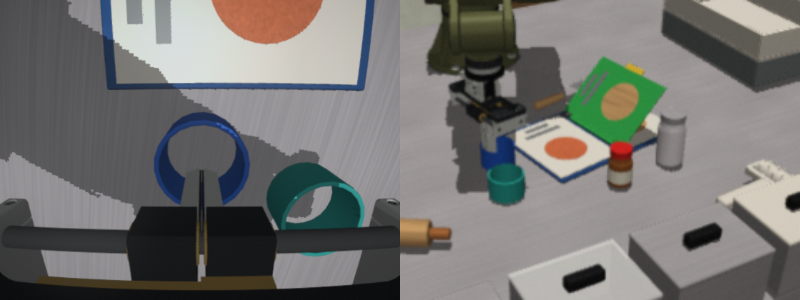

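The blue ring is upright on bare bench, with a clear strip between it and the book's edge at (235,88) in the left half. I'll back off the wall, lift out and go over the leaf to its far side.

carry_out(slide=[[-0.006, 0.03, 0], [-0.01, 0.06, 0], [-0.01, 0.06, 0.1], [-0.01, 0.06, 0.25], [-0.01, 0.06, 0.4], [-0.01, 0.06, 0.55], [-0.01, 0.06, 0.7], [-0.01, 0.06, 0.76], [-0.01, 0.06, 0.76]], dr=[[0, 0, 0], [0, 0, 0], [0, 0, 0], [0, 0, 0], [0, 0, 0], [0, 0, 0], [0, 0, 0], [0, 0, 0], [0, 0, 0]], gripper=[0, 0, 0, 0, 0, 0, 0, 0, 0])

```text
clock: 5.1
eef_pos: [518.6, -147.2, 311.8]
eef_rot: [3.136, 0.003, 1.756]
wrist_force: [-0.3, -0.3, -0.0]
finger_gap: 0.2
finger_force: 0.0
```

```bash
python3 - <<'E'
from h import *
s=read_state();print(s["clock"],s["eef_pos"].round(1),s["wrist_force"].round(1))
for n in("top","wrist"):
    b=camera(n);m=camera_model(n)
    h=cv2.inRange(cv2.cvtColor(b,cv2.COLOR_RGB2HSV),(105,120,40),(130,255,255))
    for c in cv2.findContours(h,0,2)[0]:
        if cv2.contourArea(c)>150:
            (p,r)=cv2.minEnclosingCircle(c);print(n,p,r,cv2.contourArea(c),plane(m,p,45).round(1))
    cv2.imwrite(f"pics/r_{n}.png",b[...,::-1])
E
```

```text
5.1 [ 518.6 -147.2  311.8] [-0.3 -0.3 -0. ]
wrist (280.7583923339844, 184.88255310058594) 32.235782623291016 3032.5 [ 516.3 -142.1   45. ]
wrist (335.5, 66.0) 96.5726089477539 716.0 [548.1 -11.1  45. ]
wrist (229.5, 66.5) 69.58817291259766 732.5 [443.  -31.4  45. ]
```

carry_out(slide=[[-0.02, 0.16, 0], [-0.04, 0.32, 0], [-0.06, 0.48, 0], [-0.08, 0.64, 0], [-0.09, 0.79, 0], [-0.09, 0.79, 0]], dr=[[0, 0, 0], [0, 0, 0], [0, 0, 0], [0, 0, 0], [0, 0, 0], [0, 0, 0]], gripper=[0, 0, 100, 100, 100, 100])

```text
clock: 5.7
eef_pos: [494.2, 54.6, 305.9]
eef_rot: [-3.139, -0.001, 1.759]
wrist_force: [0.2, -0.9, 0.2]
finger_gap: 24.1
finger_force: 0.0
```

carry_out(slide=[[-0.02, 0.16, 0], [-0.04, 0.32, 0], [-0.06, 0.48, 0], [-0.08, 0.64, 0], [-0.09, 0.79, 0], [-0.09, 0.79, 0], [-0.09, 0.79, -0.12], [-0.09, 0.79, -0.26], [-0.09, 0.79, -0.4], [-0.09, 0.79, -0.5]], dr=[[0, 0, 0], [0, 0, 0], [0, 0, 0], [0, 0, 0], [0, 0, 0], [0, 0, 0], [0, 0, 0], [0, 0, 0], [0, 0, 0], [0, 0, 0]], gripper=[100, 100, 100, 100, 100, 100, 100, 100, 100, 100])

```text
clock: 6.53
eef_pos: [471.4, 246.2, 178.2]
eef_rot: [-3.137, 0.001, 1.755]
wrist_force: [0.8, 0.6, -0.5]
finger_gap: 90.0
finger_force: 0.0
```

```bash
python3 - <<'E'
from h import *
s=read_state();print(s["clock"],s["eef_pos"].round(1),s["wrist_force"].round(1),s["finger_gap"])
a=camera("wrist");b=camera("scene")[120:330,180:460]
cv2.imwrite("pics/w4.png",np.hstack([cv2.resize(a,(400,300)),cv2.resize(b,(400,300))])[...,::-1])
s=read_state();P=s["eef_pos"]
th=np.radians([41,60,80,90,100,110,120,130,140,150,160,170,175,180]);r=[158,158,158,95,100,105,112,118,122,125,125,125,125,125]
C=np.array([506.2,75.8]);u=np.array([-.184,.983])
for t,q in zip(th,r):
    y=q*np.cos(t)+2*np.sin(t)+8; z=10.5+q*np.sin(t)-2*np.cos(t)+97
    if t<1.5: z=182+15*(t-.7)/.8
    w=np.array([*(C+u*y),z]);print(np.degrees(t).round(),round(y),w.round(),((w-P)/250).round(3))
E
```

```text
6.5333 [471.4 246.2 178.2] [ 0.8  0.6 -0.5] 89.99718604462281
41.0 129 [483. 202. 182.] [ 0.046 -0.175  0.019]
60.0 89 [490. 163. 189.] [ 0.075 -0.331  0.044]
80.0 37 [499. 113. 195.] [ 0.113 -0.533  0.07 ]
90.0 10 [504.  86. 202.] [ 0.133 -0.641  0.1  ]
100.0 -7 [508.  69. 206.] [ 0.146 -0.709  0.115]
110.0 -26 [511.  50. 207.] [ 0.16  -0.783  0.117]
120.0 -46 [515.  30. 205.] [ 0.175 -0.862  0.112]
130.0 -66 [518.  11. 199.] [ 0.19  -0.941  0.086]
140.0 -84 [522.  -7. 187.] [ 0.203 -1.011  0.039]
150.0 -99 [524. -22. 172.] [ 0.214 -1.071 -0.023]
160.0 -109 [526. -31. 152.] [ 0.221 -1.108 -0.102]
170.0 -115 [527. -37. 131.] [ 0.225 -1.131 -0.186]
175.0 -116 [528. -39. 120.] [ 0.226 -1.138 -0.229]
180.0 -117 [528. -39. 110.] [ 0.227 -1.14  -0.272]
```

View pics/w4.png

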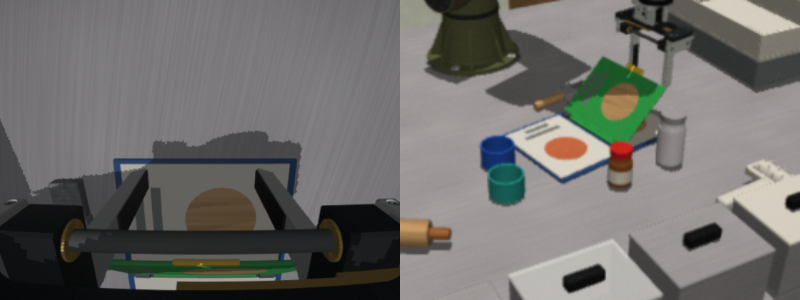

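The fingers are open and level with the tab, behind the leaf. I'll push to upright.

carry_out(slide=[[0.013, -0.065, 0.005], [0.026, -0.13, 0.01], [0.04, -0.195, 0.02], [0.053, -0.26, 0.03], [0.066, -0.325, 0.04], [0.08, -0.39, 0.05], [0.093, -0.455, 0.06], [0.106, -0.52, 0.07], [0.12, -0.585, 0.085], [0.133, -0.64, 0.1]], dr=[[0, 0, 0], [0, 0, 0], [0, 0, 0], [0, 0, 0], [0, 0, 0], [0, 0, 0], [0, 0, 0], [0, 0, 0], [0, 0, 0], [0, 0, 0]], gripper=[100, 100, 100, 100, 100, 100, 100, 100, 100, 100])

```text
clock: 7.47
eef_pos: [506.3, 85.9, 208.9]
eef_rot: [3.141, -0.0, 1.754]
wrist_force: [-1.1, 1.9, -1.2]
finger_gap: 94.1
finger_force: 0.8
```

```bash
python3 - <<'E'
from h import *
s=read_state();print(s["clock"],s["eef_pos"].round(1),s["wrist_force"].round(1),s["finger_gap"])
a=camera("wrist");b=camera("scene")[120:330,180:460]
cv2.imwrite("pics/w5.png",np.hstack([cv2.resize(a,(400,300)),cv2.resize(b,(400,300))])[...,::-1])
E
```

```text
7.4667 [506.3  85.9 208.9] [-1.1  1.9 -1.2] 94.10526557732636
```

View pics/w5.png

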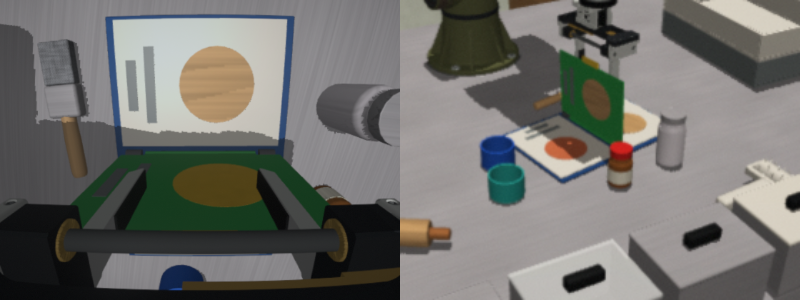

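Leaf is just past upright, with the fingertips on its back face. I'll continue along the arc.

carry_out(slide=[[0.01, -0.068, -0.008], [0.02, -0.144, -0.006], [0.034, -0.224, -0.012], [0.046, -0.3, -0.036], [0.054, -0.338, -0.06], [0.062, -0.372, -0.084], [0.066, -0.404, -0.114], [0.07, -0.432, -0.144], [0.074, -0.452, -0.184], [0.078, -0.468, -0.224]], dr=[[0, 0, 0], [0, 0, 0], [0, 0, 0], [0, 0, 0], [0, 0, 0], [0, 0, 0], [0, 0, 0], [0, 0, 0], [0, 0, 0], [0, 0, 0]], gripper=[100, 100, 100, 100, 100, 100, 100, 100, 100, 100])

```text
clock: 8.4
eef_pos: [525.8, -30.4, 150.7]
eef_rot: [-3.142, 0.0, 1.755]
wrist_force: [-1.2, -1.0, 0.4]
finger_gap: 94.0
finger_force: 0.3
```

carry_out(slide=[[0, -0.01, -0.04], [0.002, -0.02, -0.08], [0.004, -0.026, -0.11], [0.004, -0.03, -0.135], [0.004, -0.032, -0.15], [0.004, -0.032, -0.155], [0.004, -0.032, -0.155]], dr=[[0, 0, 0], [0, 0, 0], [0, 0, 0], [0, 0, 0], [0, 0, 0], [0, 0, 0], [0, 0, 0]], gripper=[100, 100, 100, 100, 100, 100, 100])

```text
clock: 8.98
eef_pos: [526.7, -38.1, 112.7]
eef_rot: [-3.141, -0.0, 1.755]
wrist_force: [-0.3, -0.3, 0.1]
finger_gap: 93.8
finger_force: 0.0
```

carry_out(slide=[[0, 0, -0.006], [0, 0, -0.012], [0, 0, -0.014], [0, 0, -0.016], [0, 0, -0.018], [0, 0, -0.018]], dr=[[0, 0, 0], [0, 0, 0], [0, 0, 0], [0, 0, 0], [0, 0, 0], [0, 0, 0]], gripper=[100, 100, 100, 100, 100, 100])

```text
clock: 9.48
eef_pos: [527.0, -38.1, 109.7]
eef_rot: [3.141, 0.0, 1.755]
wrist_force: [-4.9, 0.5, 16.9]
finger_gap: 93.9
finger_force: 7.9
```

```bash
python3 - <<'E'
from h import *
s=read_state();print(s["clock"],s["eef_pos"].round(1),s["wrist_force"].round(1),s["finger_gap"])
a=camera("wrist");b=camera("scene")[120:330,180:460]
cv2.imwrite("pics/w6.png",np.hstack([cv2.resize(a,(400,300)),cv2.resize(b,(400,300))])[...,::-1])
E
```

```text
9.4833 [527.  -38.1 109.7] [-4.9  0.5 16.9] 93.86523207171179
```

View pics/w6.png

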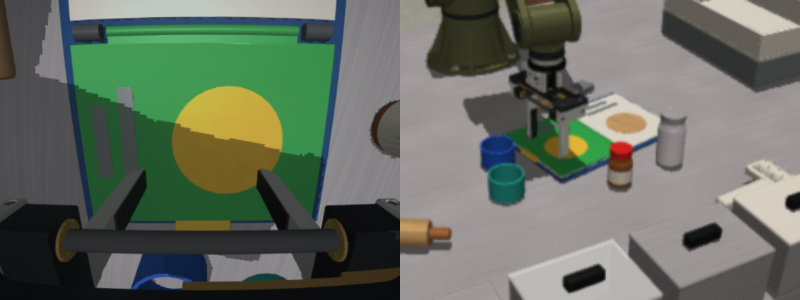

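Leaf is flat on the page against its stop (17 N reaction), and the ring is standing clear. I'll lift away and check.

carry_out(slide=[[0, 0, 0.04], [0, 0, 0.14], [0, 0, 0.3], [0, 0, 0.45], [0, 0, 0.6], [0, 0, 0.75], [0, 0, 0.75], [0, 0, 0.75], [0, 0, 0.75]], dr=[[0, 0, 0], [0, 0, 0], [0, 0, 0], [0, 0, 0], [0, 0, 0], [0, 0, 0], [0, 0, 0], [0, 0, 0], [0, 0, 0]], gripper=[100, 100, 100, 100, 100, 100, 100, 100, 100])

```text
clock: 10.33
eef_pos: [526.5, -38.1, 295.3]
eef_rot: [-3.141, -0.0, 1.755]
wrist_force: [-0.1, 0.1, -0.9]
finger_gap: 93.9
finger_force: 0.0
```

```bash
python3 - <<'E'
from h import *
s=read_state();print(s["clock"],s["eef_pos"].round(1),s["wrist_force"].round(1))
m=camera_model("wrist");a=camera("wrist");b=camera("scene")[120:330,180:460]
cv2.imwrite("pics/w7.png",np.hstack([cv2.resize(a,(400,300)),cv2.resize(b,(400,300))])[...,::-1])
E
```

```text
10.3333 [526.5 -38.1 295.3] [-0.1  0.1 -0.9]
```

View pics/w7.png

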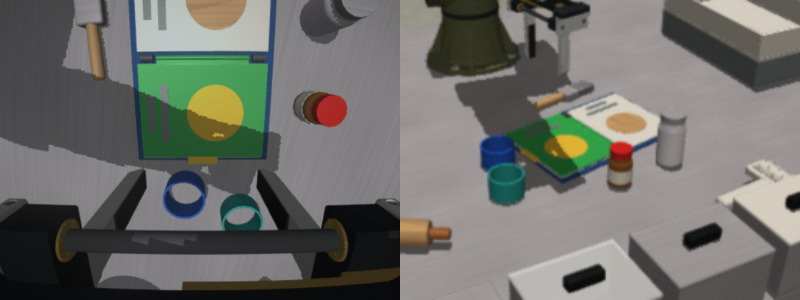

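The leaf lies flat on the −y page with its tab at the edge (200,160). The blue ring stands upright on the bench at (185,193), off the book, and everything else is where it was.

```bash
python3 -c "
from cell import *
print(sign_off())"
```

```text
the job is handed in; nothing more can be done
None
```

The blue ring cutter was slid off the book and stands upright on the bench, about 16 mm clear of its edge. The green leaf was then turned flat onto the bare page, nothing else looked moved in the final pictures, and the job was handed in at about 10 s on the robot's clock.

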